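# Gauge the guide tube and show the rod tip level

## Robot

A 6-joint arm with a two-finger parallel gripper is mounted at the origin on the work surface. World frame = base frame: x ahead of the robot, y to its left, z up, the work surface at z = 0. Lengths are in m, angles in degrees, forces in N, time in s.
With the tool pointing down it reaches from about 0.25 to 0.8 m from the base axis. Payload 8.5 kg.
Tool frame: the origin (TCP) lies midway between the tips of the shut fingers; the grasp point (between the pads) lies r.grip_point_offset behind it (r.grip_point_offset is the distance from the TCP to the grasp point, in m); z points along the fingers, y is the line along which they close (so a half turn about z gives the same grasp; the last joint's range is limited). The gripper opens to 85 mm and grips with 20 to 120 N. Pads are 22 mm wide; open, the fingers measure 114 mm over their backs; the gripper's body (76 mm by 85 mm) begins 54 mm behind the grasp point. The pads swing forward as they close: fully open they stand 13 mm farther back than shut.
Start: joints at [-74.083, 13.648, -0.773, 75.585, 0, 90], TCP at [0.144, -0.505, 0.231] pointing down, gripper open.
Joint ranges: [-152.45, 152.45], [-59.26, 108.67], [-65.41, 83.53], [-104.44, 129.93], [-82.83, 76.93], [-180, 180]. Speed limits (degrees/s): [127.2, 127.2, 159.86, 180, 180, 180].

## Interface

Orientations are given as [roll, pitch, yaw] about the fixed x, y, z axes, in that order (R = Rz(yaw) Ry(pitch) Rx(roll)).
In Python, from plant import r gives the robot as it stands.
- The arm moves only by the tool apply_moves, never from a script. Its argument "increments" is a list that holds one entry, the list of rows, each a list of 7 numbers: the shift along the tool's x, y, z in cm, then the turn, a rotation vector about the tool's x, y, z in degrees, then the opening, from -1 (shut) to 1 (fully open). In form: [[[tx, ty, tz, wx, wy, wz, gripper], ...]]. A call has 1 to 20 rows; each row shifts and turns the commanded pose from where the row before left it, along the tool's axes as they then stand; what a row does not reach is not made up. A row lasts 1/8 s, in which the tool goes at most 62.5 mm and 10.7 degrees, less where a joint would pass 70% of its speed; a pose out of reach is approached as far as the arm can. A call with a gripper value outside its range is refused whole. The fingers move at their own pace and stop on an object; "newtons" is the grip in N (left out, the last holds). Time passes only in rows, so rows that do not move let the fingers close. It gives the time, the measured TCP pose, the force, the opening and the grip force at its end, in the units of the state.
- r.observe(): the state, without advancing time (a new reading comes with each control period).
- r.grab_frame(name): name is "scene" or "top" or "wrist"; returns the picture (420x560x3 uint8, red, green, blue); there is no depth.
- r.get_calibration(name): a dict with "fx", "fy", "cx", "cy" (pixels), "world_from_camera" (4x4, takes a point from camera to world coordinates). Camera axes: x right, y up, looking along -z (the intrinsics and any distortion apply to the point x, -y, -z); pixel columns grow to the right and rows downward; lengths in m; the calibration is good to about 2 mm. The wrist camera is an equidistant fisheye: a pixel r from the principal point sees the ray r / f radians off the axis. A picture is of the moment at which its call begins: read the wrist's pose just before it. get_calibration takes no time and is no camera call; for the wrist camera it gives the pose at the moment of the call.
- r.job_done(): hands the job in; it is judged then, once.
The state is a dict: "time_s": time; "joint_pos": joint angles; "joint_velocities": joint speeds; "effort": joint torques, N m; "eef_pos": TCP position; "ee_rot": TCP orientation; "force": force on the tool from outside, world axes, zero at the start; "moment": the same for the moment, N m; "opening": opening from 0.0 (shut) to 1.0 (fully open); "finger_force": force on a finger pad.
Only numpy, scipy, OpenCV 4.12 (cv2) and the standard library are available. Lean on these libraries where they do the work, as an engineer would, in place of code of your own. Each camera call takes 0.05 s, during which the arm holds its last target. There are 200 camera calls.

## Task

Take the depth gauge with the collar from its rest, turn it so that the key on its collar faces the slot in the guide tube's rim, and slide it down the tube until the collar stops on the rim with the key fully in the slot. Draw it right out again and finish still holding it in the gripper: rod level and still, its tip over the middle of the flat reading plate and about 100 mm above it. Leave the other things on the bench where they are.

Things in the scene. Friction and masses are not known exactly. Their poses are not given: they have to be found in the camera images.
- gauge: Depth gauge, steel with a black tab, 100 to 170 g, 149 mm long. Origin at the centre of the tip's end face; z runs from the tip along the rod to the tab. Rod 10 mm diameter, tapered to 6 mm over the last 6 mm. Starts upright in its rest, tip 10 mm above the bench, key (its +x) pointing away from the robot within about 55 degrees. Only its rod enters the tube; collar and key stop at the rim.
- gauge_collar (a point): Centre of the collar's underside, on the axis 75 mm from the tip; axes as the gauge. The collar is 30 mm in diameter and 8 mm thick. Above it a 10 mm neck leads to the tab.
- gauge_key (a point): Outer end of the key, at its lower edge: 27 mm off the axis towards the gauge's +x, 68 mm from the tip. The key is a steel bar 6 mm wide (along y) from 10.5 to 27 mm off the axis, 15 mm high; it hangs 7 mm below the collar's underside.
- gauge_tab (a point): Centre of the gauge's flat black tab, on the axis 127 mm from the tip; axes as the gauge. The tab is 12 mm thick (x), 36 mm wide (y), 44 mm high (z). Grip it across the 12 mm thickness, from above or leaning to either side in the tab's plane.
- rest: Fixed grey block 60 x 60 mm, top 60 mm above the bench, on an 80 x 80 x 10 mm foot, with one upright hole 12 mm wide and 50 mm deep in which the gauge stands with 1 mm play all round. Origin at the centre of the underside, under the hole.
- fixture: Fixed aluminium foot 80 x 130 x 12 mm (x -40 to 40, y -90 to 40 mm about the origin) with two steel tubes: the guide tube, upright at the origin, and a plain tube without slot, 50 mm high, 36 mm diameter, at y = -60 mm, which is not used. Origin on the bench on the guide tube's axis. A black line on the foot lies under the slot (+x).
- tube_mouth (a point): Centre of the guide tube's mouth at its rim, 100 mm above the bench; z up, x towards the slot. Tube outside 32 mm, bore 13.5 mm, 88 mm deep. The rim's slot is 10 mm deep, goes through the wall and widens outward; the key enters with 3 mm to spare each side (14 degrees either way). It points away from the robot within about 35 degrees.
- read_spot (a point): Centre of the top of the fixed reading plate, 15 mm above the bench: a flat plate 100 (x) x 130 (y) mm with a white face, thin black cross lines and a grey edge. z up.
- plug_gauge: Bystander: short plain steel plug gauge without collar, round 24 mm head, top 98 mm above the bench, standing loose in a second rest like the gauge's. Origin at the centre of its lower end.
- weight: Bystander: steel knob weight, 40 mm diameter, 56 mm high. Origin at the centre of its underside.
- jar: Bystander: small capped jar, 60 mm diameter, 70 mm high. Origin at the centre of its underside.
- screwdriver: Bystander: screwdriver lying on the bench, origin under its middle.
- vblock: Bystander: steel grooved block 60 x 45 x 38 mm. Origin at the centre of its underside.
There are look-alikes about, which are no part of the job. Leave any pink look-alike of the gauge alone.

How it is judged:
By the outcome, as a careful person would: the job done as asked, in the order asked, and still so for the second after the job is handed in, while the arm keeps its last pose, push and grip.
It also fails if it takes over 51 s, if anything falls off the work surface, if the arm or the gripper's body presses on something with over 40 N, if the wrist force passes 120 N, or if a joint passes its speed limit or range.

## Working session

There is one attempt and no reset: what is moved stays moved. The work goes in short steps, Python scripts to look and compute and a tool call to move; the robot and the scene stay as the last step left them, time stands still between calls to the robot, and variables do not carry over. Pictures are saved under pics/ and viewed, at most 10 in all, crops included, and the job is handed in when it is done.

Besides the shell and the picture viewer there is one more tool, called after "Emit:" by a JSON object that holds its "api" and its "payload", one argument or row to a line. apply_moves: Moves the arm, as the interface text tells. Its arguments: {"type":"object","properties":{"increments":{"type":"array","items":{"type":"array","items":{"type":"array","items":{"type":"number"}}}},"newtons":{"type":"number"}},"required":["increments"]}

```bash
mkdir -p pics; python3 - <<'E'
from plant import r
import cv2,numpy as np
s=r.observe();print(s,r.grip_point_offset)
for n in("scene","top"):
    cv2.imwrite(f"pics/{n}0.png",r.grab_frame(n)[:,:,::-1])
    c=r.get_calibration(n);print(n,{k:(np.round(v,4).tolist() if k=='world_from_camera' else v) for k,v in c.items()})
a=cv2.imread("pics/scene0.png");b=cv2.imread("pics/top0.png")
E
ls
```

```text
{'time_s': 0.0, 'joint_pos': array([-7.40859861e+01,  1.36812762e+01, -8.16474500e-01,  7.55847239e+01,
        6.00339200e-05,  9.00002924e+01]), 'joint_velocities': array([-0.02236259, -0.01076087,  0.11832461,  0.01462113,  0.05949506,
        0.0301117 ]), 'effort': array([-4.47704188e-04, -5.38786840e+01,  3.46439302e+01,  1.84596068e-02,
        2.43403241e-05, -3.96713318e-06]), 'eef_pos': array([ 0.14383867, -0.50448005,  0.23067789]), 'ee_rot': array([-1.79917525e+02, -5.96129094e-05,  1.59137214e+01]), 'force': array([ 0.04393402, -0.19164383,  1.31055256]), 'moment': array([ 0.02164287, -0.01131818, -0.00233668]), 'finger_force': 0.0, 'opening': 0.9994574890301634} 0.0187
scene {'fx': 402.0483620478899, 'fy': 402.0483620478899, 'cx': 283.84044571227747, 'cy': 209.14506431046618, 'world_from_camera': [[-0.2773, -0.7719, 0.572, 1.0523], [0.9607, -0.2151, 0.1755, 0.2292], [-0.0125, 0.5982, 0.8012, 0.8096], [0.0, 0.0, 0.0, 1.0]]}
top {'fx': 451.0049268615376, 'fy': 451.0049268615376, 'cx': 279.98316672842793, 'cy': 205.38745258423464, 'world_from_camera': [[-0.0258, 0.9822, -0.1858, 0.365], [-0.9996, -0.0232, 0.0164, 0.0652], [0.0118, 0.1862, 0.9824, 1.181], [0.0, 0.0, 0.0, 1.0]]}
pics
```

View pics/top0.png

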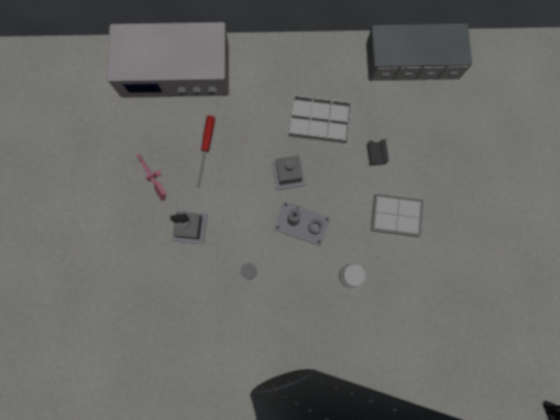

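View pics/scene0.png

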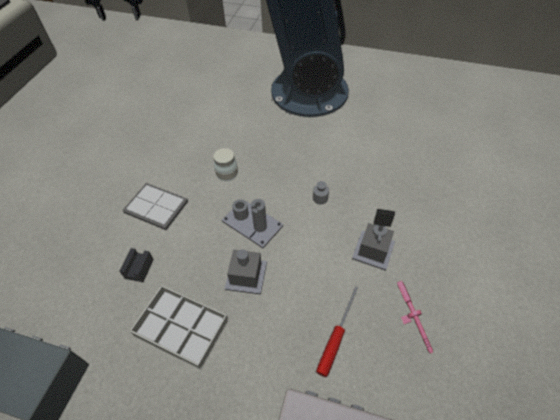

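Top view: the gauge stands in its rest at (180,218)-(190,227), and a pink look-alike lies at (152,178), which I leave alone. The fixture is at (303,222), with the guide tube at (294,215) and the plain tube at (315,227). The plate with one cross at (397,215) fits the reading plate; the 6-field tray at (320,120) does not. I'll confirm these in enlarged crops.

```bash
python3 - <<'E'
import cv2,numpy as np
a=cv2.imread("pics/scene0.png");b=cv2.imread("pics/top0.png")
def crop(im,x,y,w=66,h=50):
    o=cv2.resize(im[y:y+h,x:x+w],(400,300),interpolation=cv2.INTER_CUBIC)
    o=cv2.convertScaleAbs(o,alpha=1.5)
    for k in range(0,w,10): cv2.putText(o,str(x+k),(int(k*400/w),8),0,.3,(0,255,255));cv2.line(o,(int((k+.5)*400/w),10),(int((k+.5)*400/w),14),(0,255,255))
    for k in range(0,h,10): cv2.putText(o,str(y+k),(0,int((k+.5)*300/h)+3),0,.3,(0,255,255))
    return o
m=np.vstack([np.hstack([crop(b,160,200),crop(b,270,197)]),np.hstack([crop(a,345,205,80,66),crop(a,218,190)])])
cv2.imwrite("pics/crops1.png",m)
E
```

```text
(no output)
```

View pics/crops1.png

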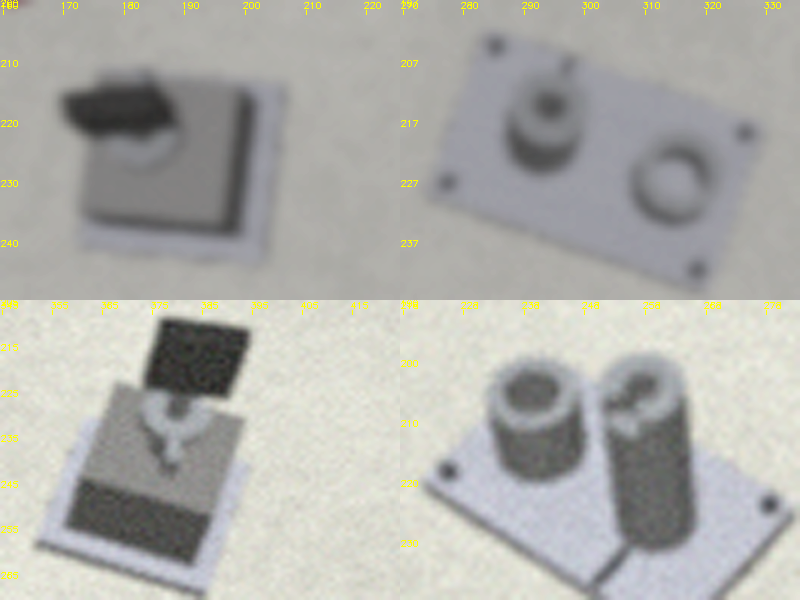

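Crops confirm: the gauge (black tab, steel collar, key at scene ~(379,242)) stands in its rest. The guide tube, with its slot at scene ~(255,208) and black line at (253,235), is the taller tube. Now measuring.

```bash
cat > h.py <<'E'
from plant import r
import cv2,numpy as np
from scipy.optimize import least_squares
from scipy.spatial.transform import Rotation as R
def cal(n):
    c=dict(r.get_calibration(n));c['T']=np.array(c['world_from_camera']);c['fish']=n=='wrist';return c
def proj(c,P):
    P=np.atleast_2d(P);q=(P-c['T'][:3,3])@c['T'][:3,:3];q=q*[1,-1,-1]
    if c['fish']:
        rr=np.hypot(q[:,0],q[:,1])+1e-12;th=np.arctan2(rr,q[:,2]);u=q[:,:2]/rr[:,None]*th[:,None]
    else:u=q[:,:2]/q[:,2:]
    return u*[c['fx'],c['fy']]+[c['cx'],c['cy']]
def unproj(c,uv,z):
    u=(np.asarray(uv,float)-[c['cx'],c['cy']])/[c['fx'],c['fy']]
    if c['fish']:
        t=np.hypot(*u);d=np.array([*(u/t*np.sin(t)),np.cos(t)])
    else:d=np.array([*u,1.])
    d=c['T'][:3,:3]@(d*[1,-1,-1]);o=c['T'][:3,3];return o+d*(z-o[2])/d[2]
def fitpose(obs,x0):
    """obs: list of (cal, local pts Nx3 (m), pixels Nx2); pose x,y,yaw(deg) on bench"""
    def f(p):
        M=R.from_euler('z',p[2],degrees=True).as_matrix()
        return np.concatenate([(proj(c,np.asarray(L)@M.T+[p[0],p[1],0])-px).ravel() for c,L,px in obs])
    s=least_squares(f,x0,x_scale=[.01,.01,5]);return s.x,np.sqrt(np.mean(s.fun**2))
E
python3 - <<'E'
from h import *
t=cal('top');s=cal('scene')
def cr(p,x,y,ox,oy,w,h):
    p=np.array(p,float)-[ox,oy];return (p+.5)*[w/400,h/300]-.5+[x,y]
# fixture
F=np.array([[40,40,12],[40,-90,12],[-40,-90,12],[-40,40,12]])/1e3
ft=cr([(484,32),(765,133),(700,292),(425,200)],270,197,400,0,66,50)
fit,e=fitpose([(t,F,ft)],[.45,.03,0]);print('fix top',fit,e)
mt=cr([(550,103)],270,197,400,0,66,50);ms=cr([(645,381)],218,190,400,300,66,50)
print('mouth',unproj(t,mt[0],.1),unproj(s,ms[0],.1))
ln=cr([(628,548),(592,590)],218,190,400,300,66,50);print('line',[unproj(s,p,.012) for p in ln])
ln=cr([(568,62)],270,197,400,0,66,50);print('line top',unproj(t,ln[0],.012))
# rest
G=np.array([[40,40,10],[40,-40,10],[-40,-40,10],[-40,40,10]])/1e3
B=np.array([[30,-30,60],[-30,-30,60],[-30,30,60]])/1e3
print('rest top',fitpose([(t,G[1:],cr([(287,85),(266,262),(80,245)],160,200,0,0,66,50)),(t,B,cr([(240,90),(228,228),(85,210)],160,200,0,0,66,50))],[.4,.26,0]))
k=cr([(168,466),(177,403),(160,320),(249,330),(233,395),(143,385)],345,205,0,300,80,66)
print('key',unproj(s,k[0],.086),'collar',unproj(s,k[1],.093))
print('tab corners',[unproj(s,p,z) for p,z in zip(k[2:],(.159,.159,.115,.115))])
print('plate',fitpose([(t,np.array([[50,65,15],[50,-65,15],[-50,-65,15],[-50,65,15]])/1e3,np.array([(377,195),(423,198),(420,236),(372,233)]))],[.45,-.2,0]),unproj(t,(398,215),.015))
for nm,p,z in (('plug',(288,167),.098),('weight',(248,270),.05),('jar',(353,275),.07),('vb',(377,152),.03)):print(nm,unproj(t,p,z))
E
```

```text
fix top [ 5.44711658e-01  1.39794070e-02 -2.13149897e+01] 0.7219658789045375
mouth [0.54795629 0.01281154 0.1       ] [0.54495599 0.01356653 0.1       ]
line [array([0.56337747, 0.00669353, 0.012     ]), array([ 5.85905772e-01, -4.92955072e-04,  1.20000000e-02])]
line top [5.80934681e-01 1.28153140e-04 1.20000000e-02]
rest top (array([ 0.53434447,  0.28181773, -6.87396106]), np.float64(0.4847631287013781))
key [0.56322969 0.28617646 0.086     ] collar [0.53196184 0.28433794 0.093     ]
tab corners [array([0.53738305, 0.26647922, 0.159     ]), array([0.53333524, 0.30151048, 0.159     ]), array([0.53725014, 0.30442976, 0.115     ]), array([0.54175398, 0.26757823, 0.115     ])]
plate (array([ 0.55159924, -0.26371376, -6.98969072]), np.float64(1.3294641754587693)) [ 0.55251588 -0.2638085   0.015     ]
plug [0.66643033 0.02471137 0.098     ]
weight [0.41757057 0.12994668 0.05      ]
jar [ 0.39807135 -0.12704521  0.07      ]
vb [ 0.72133778 -0.21616918  0.03      ]
```

```bash
cat >> h.py <<'E'
def cur():
    o=r.observe();return np.array(o['eef_pos']),R.from_euler('xyz',o['ee_rot'],degrees=True)
def tool(yaw,lean):
    """tool attitude holding an upright gauge of given yaw: y_t=+gauge x, z_t leaned towards gauge +y"""
    return R.from_euler('z',yaw,degrees=True)*R.from_matrix(np.array([[0,1,0],[1,0,0],[0,0,-1.]]))*R.from_euler('y',-lean,degrees=True)
def plan(p0,R0,p1,R1,n,dec=2):
    w=(R0.inv()*R1).as_rotvec(degrees=True)/n;out=[];p=np.array(p0);Q=R0
    w=np.round(w,2)
    for k in range(n):
        d=np.round(Q.inv().apply((p1-p)/(n-k))*100,dec);out.append([*d,*w]);p=p+Q.apply(d/100);Q=Q*R.from_rotvec(w,degrees=True)
    e=(Q.inv()*R1).magnitude()*57.3
    print('end err mm',np.linalg.norm(p-p1)*1e3,'deg',e);[print([float(x) for x in o]) for o in out];return out
E
python3 - <<'E'
from h import *
p,Q=cur();T=tool(6,45);a=T.apply([0,0,1]);print(a)
P=np.array([.534,.2825,.137])+a*(.0187-.13)
print(P);plan(p,Q,P,T,20)
E
```

```text
[ 0.07391279 -0.70323318 -0.70710678]
[0.52577351 0.36076985 0.21570098]
end err mm 0.05246101030438341 deg 0.06441840318428112
[3.02, -3.64, 0.08, -1.57, -1.87, -3.78]
[3.26, -3.43, -0.12, -1.57, -1.87, -3.78]
[3.47, -3.2, -0.32, -1.57, -1.87, -3.78]
[3.66, -2.95, -0.52, -1.57, -1.87, -3.78]
[3.82, -2.69, -0.72, -1.57, -1.87, -3.78]
[3.96, -2.41, -0.92, -1.57, -1.87, -3.78]
[4.08, -2.12, -1.11, -1.57, -1.87, -3.78]
[4.17, -1.81, -1.3, -1.57, -1.87, -3.78]
[4.23, -1.5, -1.48, -1.57, -1.87, -3.78]
[4.27, -1.17, -1.66, -1.57, -1.87, -3.78]
[4.28, -0.84, -1.82, -1.57, -1.87, -3.78]
[4.26, -0.51, -1.98, -1.57, -1.87, -3.78]
[4.22, -0.17, -2.13, -1.57, -1.87, -3.78]
[4.15, 0.16, -2.27, -1.57, -1.87, -3.78]
[4.05, 0.5, -2.39, -1.57, -1.87, -3.78]
[3.93, 0.83, -2.51, -1.57, -1.87, -3.78]
[3.78, 1.15, -2.6, -1.57, -1.87, -3.78]
[3.61, 1.47, -2.69, -1.57, -1.87, -3.78]
[3.41, 1.77, -2.76, -1.57, -1.87, -3.78]
[3.19, 2.07, -2.82, -1.57, -1.87, -3.78]
```

```bash
sed -i "s/from_euler('y',-lean/from_euler('y',lean/" h.py; python3 - <<'E'
from h import *
p,Q=cur();T=tool(6,45);a=T.apply([0,0,1]);print(a)
P=np.array([.534,.2825,.137])+a*(.0187-.13)
print(P);plan(p,Q,P,T,18,1)
E
```

```text
[-0.07391279  0.70323318 -0.70710678]
[0.54222649 0.20423015 0.21570098]
end err mm 0.41193823110978556 deg 0.07562005806442125
[3.2, -3.2, 0.1, 1.74, 2.07, -4.2]
[3.4, -2.9, 0.3, 1.74, 2.07, -4.2]
[3.6, -2.7, 0.5, 1.74, 2.07, -4.2]
[3.8, -2.4, 0.7, 1.74, 2.07, -4.2]
[3.9, -2.1, 0.9, 1.74, 2.07, -4.2]
[4.0, -1.7, 1.1, 1.74, 2.07, -4.2]
[4.1, -1.4, 1.3, 1.74, 2.07, -4.2]
[4.1, -1.1, 1.5, 1.74, 2.07, -4.2]
[4.1, -0.7, 1.7, 1.74, 2.07, -4.2]
[4.1, -0.3, 1.9, 1.74, 2.07, -4.2]
[4.1, 0.0, 2.0, 1.74, 2.07, -4.2]
[4.0, 0.4, 2.1, 1.74, 2.07, -4.2]
[3.8, 0.7, 2.3, 1.74, 2.07, -4.2]
[3.7, 1.1, 2.4, 1.74, 2.07, -4.2]
[3.5, 1.4, 2.5, 1.74, 2.07, -4.2]
[3.3, 1.7, 2.5, 1.74, 2.07, -4.2]
[3.1, 2.0, 2.6, 1.74, 2.07, -4.2]
[2.8, 2.4, 2.7, 1.74, 2.07, -4.2]
```

Emit:
{"api": "apply_moves", "payload": {
  "increments": [
    [[3.2,-3.2,0.1,1.74,2.07,-4.2,1],[3.4,-2.9,0.3,1.74,2.07,-4.2,1],[3.6,-2.7,0.5,1.74,2.07,-4.2,1],[3.8,-2.4,0.7,1.74,2.07,-4.2,1],[3.9,-2.1,0.9,1.74,2.07,-4.2,1],[4.0,-1.7,1.1,1.74,2.07,-4.2,1],[4.1,-1.4,1.3,1.74,2.07,-4.2,1],[4.1,-1.1,1.5,1.74,2.07,-4.2,1],[4.1,-0.7,1.7,1.74,2.07,-4.2,1],[4.1,-0.3,1.9,1.74,2.07,-4.2,1],[4.1,0,2.0,1.74,2.07,-4.2,1],[4.0,0.4,2.1,1.74,2.07,-4.2,1],[3.8,0.7,2.3,1.74,2.07,-4.2,1],[3.7,1.1,2.4,1.74,2.07,-4.2,1],[3.5,1.4,2.5,1.74,2.07,-4.2,1],[3.3,1.7,2.5,1.74,2.07,-4.2,1],[3.1,2.0,2.6,1.74,2.07,-4.2,1],[2.8,2.4,2.7,1.74,2.07,-4.2,1],[0,0,0,0,0,0,1],[0,0,0,0,0,0,1]]
  ]
}}

```text
time_s: 2.6
eef_pos: [0.5421, 0.204, 0.2151]
ee_rot: [-179.8, -45.0, 95.8]
force: [0.6, 0.1, 0.3]
opening: 1.002
finger_force: 0.0
```

```bash
python3 - <<'E'
from h import *
o=r.observe();print(o['joint_pos'],o['eef_pos'],o['ee_rot'],tool(6,45).as_euler('xyz',degrees=True))
np.savez('w1.npz',T=cal('wrist')['T']);c=cal('wrist');print(c)
im=r.grab_frame('wrist')[:,:,::-1];cv2.imwrite('pics/w1.png',im)
cv2.imwrite('pics/w1b.png',cv2.convertScaleAbs(cv2.resize(im,(800,600),interpolation=cv2.INTER_CUBIC),alpha=1.3))
E
```

```text
[-1.17832981 22.28369502 -4.29021362 70.60879257 44.50512688 79.9774806 ] [0.54214943 0.20395276 0.21507186] [-179.83085287  -44.96050222   95.83209072] [180. -45.  96.]
{'fx': 325.19226210127806, 'fy': 325.19226210127806, 'cx': 285.0152305295113, 'cy': 206.54080205616725, 'world_from_camera': array([[ 0.99461246, -0.08947036,  0.05235559,  0.54801646],
       [ 0.10362647,  0.87157093, -0.47919273,  0.1537675 ],
       [-0.00275806,  0.48203648,  0.8761468 ,  0.36600423],
       [ 0.        ,  0.        ,  0.        ,  1.        ]]), 'T': array([[ 0.99461246, -0.08947036,  0.05235559,  0.54801646],
       [ 0.10362647,  0.87157093, -0.47919273,  0.1537675 ],
       [-0.00275806,  0.48203648,  0.8761468 ,  0.36600423],
       [ 0.        ,  0.        ,  0.        ,  1.        ]]), 'fish': True}
```

View pics/w1b.png

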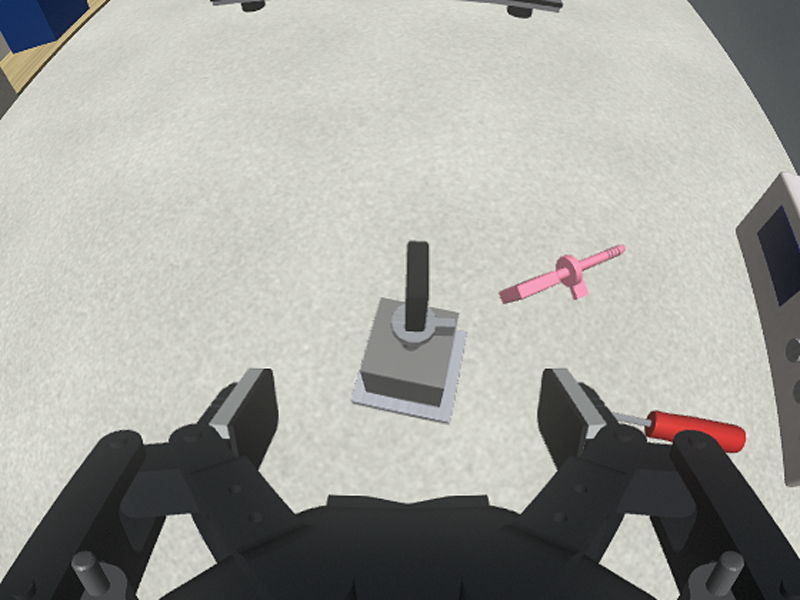

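The wrist view shows the tab edge-on at (417,242)-(415,330), the collar at (413,325) and the key pointing right to (456,322). The pink look-alike at (565,275) is clear of it. Fitting the gauge pose.

```bash
python3 - <<'E'
from h import *
c=cal('wrist');c['T']=np.load('w1.npz')['T']
f=lambda a:(np.array(a,float)+.5)*.7-.5
L=np.array([[-6,18,159],[6,18,159],[-6,-18,115],[6,-18,115],[27,3,93],[27,-3,93]])/1e3
px=f([(407,242),(428,242),(405,330),(425,330),(456,317.5),(456,325)])
x,e=fitpose([(c,L,px)],[.534,.2825,6]);print('gauge',x,e)
B=np.array([[30,-30,60],[-30,-30,60],[-30,30,60],[30,30,60]])/1e3
y,e=fitpose([(c,B,f([(447,385),(362,373),(382,297.5),(459,313)]))],[.534,.28,-7]);print('rest block',y,e)
M=R.from_euler('z',x[2],degrees=True)
print((proj(c,M.apply(L)+[x[0],x[1],0])+.5)/.7)
E
```

```text
gauge [0.53871704 0.28454472 4.63950175] 1.1169153505610343
rest block [ 0.53725426  0.28450967 -5.06399193] 0.9059343113300263
[[406.57615192 239.35737199]
 [428.47363249 239.76368666]
 [405.4898384  332.65016407]
 [425.75291255 333.03086993]
 [456.83097238 318.11831932]
 [457.05579087 326.39904622]]
```

```bash
python3 - <<'E'
from h import *
p,Q=cur();T=tool(5,45);a=T.apply([0,0,1])
P=np.array([.5378,.2845,.138])+a*.0187
plan(p,Q,P,T,10,2)
E
```

```text
end err mm 0.02487974389089033 deg 0.043127670233434244
[0.03, 0.04, 1.31, -0.07, 0.0, 0.06]
[0.03, 0.04, 1.31, -0.07, 0.0, 0.06]
[0.02, 0.04, 1.31, -0.07, 0.0, 0.06]
[0.03, 0.04, 1.31, -0.07, 0.0, 0.06]
[0.02, 0.04, 1.3, -0.07, 0.0, 0.06]
[0.03, 0.04, 1.31, -0.07, 0.0, 0.06]
[0.02, 0.03, 1.3, -0.07, 0.0, 0.06]
[0.03, 0.03, 1.31, -0.07, 0.0, 0.06]
[0.02, 0.03, 1.3, -0.07, 0.0, 0.06]
[0.03, 0.03, 1.31, -0.07, 0.0, 0.06]
```

Emit:
{"api": "apply_moves", "payload": {
  "increments": [
    [[0.1,0.14,2.6,-0.3,0,0.3,1],[0.1,0.12,2.6,-0.3,0,0.3,1],[0.06,0.1,2.6,0,0,0,1],[0,0,2.6,0,0,0,1],[0,0,1.4,0,0,0,1],[0,0,1.27,0,0,0,1],[0,0,0,0,0,0,0.4],[0,0,0,0,0,0,0.4],[0,0,0,0,0,0,0.4]]
  ],
  "newtons": 30
}}

```text
time_s: 3.78
eef_pos: [0.5379, 0.2977, 0.1256]
ee_rot: [180.0, -45.0, 95.1]
force: [0.1, -0.2, -0.9]
opening: 0.702
finger_force: 0.0
```

```bash
python3 - <<'E'
from h import *
np.savez('w2.npz',T=cal('wrist')['T'])
im=r.grab_frame('wrist')[:,:,::-1];cv2.imwrite('pics/w2.png',cv2.convertScaleAbs(cv2.resize(im,(800,600),interpolation=cv2.INTER_CUBIC),alpha=1.3))
o=r.observe();print(o['force'],o['opening'])
E
```

```text
[ 0.63073954  0.14714114 -0.81821527] 0.6985656666745069
```

View pics/w2.png

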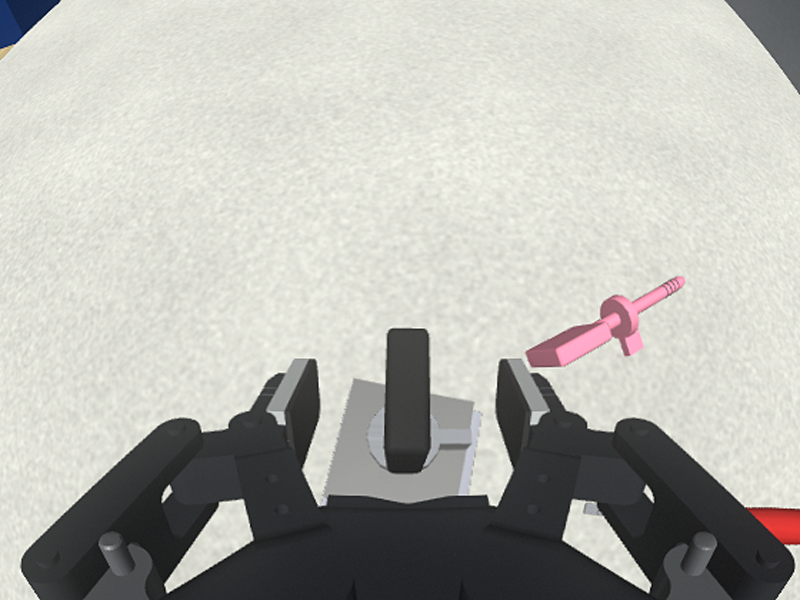

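The tab (387–428 px) sits centred between the pads (317 and 497), so I close.

Emit:
{"api": "apply_moves", "payload": {
  "increments": [
    [[0,0,0,0,0,0,-1],[0,0,0,0,0,0,-1],[0,0,0,0,0,0,-1],[0,0,0,0,0,0,-1],[0,0,0,0,0,0,-1],[0,0,0,0,0,0,-1],[0,0,0,0,0,0,-1],[0,0,0,0,0,0,-1]]
  ],
  "newtons": 60
}}

```text
time_s: 4.82
eef_pos: [0.5369, 0.2983, 0.125]
ee_rot: [-179.9, -45.0, 95.0]
force: [-4.5, -2.8, 4.1]
opening: 0.135
finger_force: 58.6
```

```bash
python3 - <<'E'
from h import *
o=r.observe();print(o['force'],o['moment'],o['opening'],o['eef_pos'],o['ee_rot'],o['joint_pos'])
E
```

```text
[-4.52964203 -2.80710975  4.14660126] [-0.50353776  1.24610645  0.75971021] 0.13490191390580245 [0.53689634 0.29831344 0.12499423] [-179.87826092  -44.99941626   95.02351083] [  8.40838352  24.3194432  -15.80030193  46.67263818  44.90956932
  94.66040828]
```

Emit:
{"api": "apply_moves", "payload": {
  "increments": [
    [[0.35,0,-0.35,0,0,0,-1],[0.7,0,-0.7,0,0,0,-1],[0.9,0,-0.9,0,0,0,-1],[0.9,0,-0.9,0,0,0,-1],[0.9,0,-0.9,0,0,0,-1],[0.9,0,-0.9,0,0,0,-1],[0.9,0,-0.9,0,0,0,-1],[0.9,0,-0.9,0,0,0,-1],[0.9,0,-0.9,0,0,0,-1],[0.9,0,-0.9,0,0,0,-1],[0.5,0,-0.5,0,0,0,-1],[0.3,0,-0.3,0,0,0,-1],[0,0,0,0,0,0,-1],[0,0,0,0,0,0,-1]]
  ]
}}

```text
time_s: 6.58
eef_pos: [0.5373, 0.2983, 0.2525]
ee_rot: [-179.9, -45.0, 95.0]
force: [-0.4, 0.6, -1.7]
opening: 0.13
finger_force: 58.6
```

```bash
python3 - <<'E'
from h import *
o=r.observe();print(o['force'],o['moment'],o['opening'],o['joint_pos'])
for n in('wrist','scene','top'):
    np.savez(f'g_{n}.npz',T=cal(n)['T']);cv2.imwrite(f'pics/g_{n}.png',r.grab_frame(n)[:,:,::-1])
w=cv2.resize(cv2.imread('pics/g_wrist.png'),(400,300),interpolation=cv2.INTER_AREA)
W=cv2.imread('pics/g_wrist.png')[200:380,170:410]
W=cv2.resize(W,(400,300),interpolation=cv2.INTER_CUBIC)
def at(n,P,w=100,h=75):
    u=proj(cal(n),P)[0].astype(int);x,y=u-[w//2,h//2];print(n,x,y)
    return cv2.resize(cv2.imread(f'pics/g_{n}.png')[y:y+h,x:x+w],(400,300),interpolation=cv2.INTER_CUBIC)
P=np.array([.537,.2845,.21])
m=np.vstack([np.hstack([w,W]),np.hstack([at('scene',P),at('top',P)])])
cv2.imwrite('pics/g_all.png',cv2.convertScaleAbs(m,alpha=1.4))
E
```

```text
[-0.35278819  0.55006186 -1.73315771] [-0.86758344 -0.06045957  0.02217391] 0.1296119628190832 [ 8.4059334  18.33795683 -4.43105979 64.00436128 44.88460437 94.6590399 ]
scene 340 157
top 122 176
```

View pics/g_all.png

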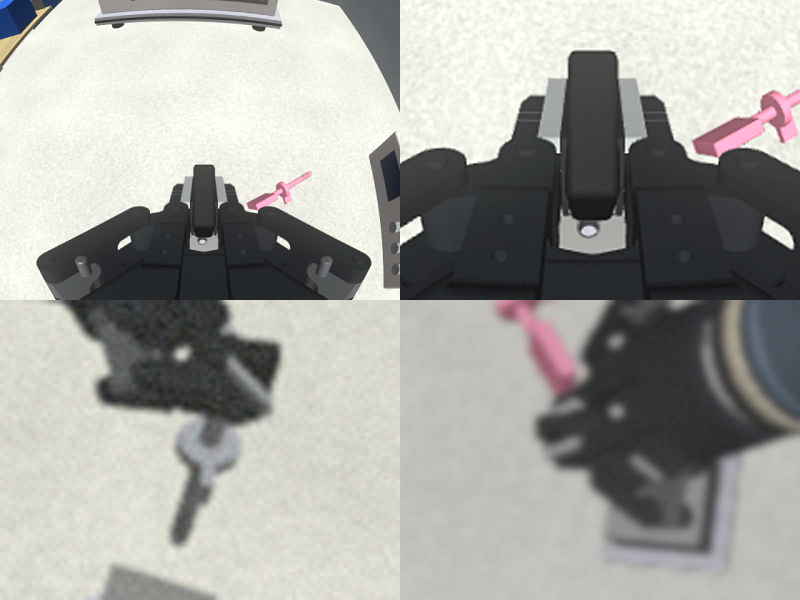

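The gauge is held out of the rest. The scene shows the tip at about (384.6,216.6) and the collar at (391.5,192); I'll check both against the prediction.

```bash
python3 - <<'E'
from h import *
s=cal('scene');p,Q=cur();g=p-Q.apply([0,0,.0187]);print('grasp',g)
x,y=g[:2]
print(proj(s,[[x,y,.1375],[x,y,.2125],[x,y,.2205],[x+.027,y+.002,.2055]]))
cr=lambda u,v:(340+(u+.5)/4-.5,157+(v-300+.5)/4-.5)
print(cr(180,541),cr(208,443),cr(201,497))
print('tip at z',unproj(s,cr(180,541),.1375),'collar',unproj(s,cr(208,441),.2205))
E
```

```text
grasp [0.5385578  0.28509261 0.26584418]
[[383.81337562 217.69813625]
 [391.19850232 194.71478768]
 [392.05553349 192.04760987]
 [389.72445779 208.12519611]]
(384.625, 216.875) (391.625, 192.375) (389.875, 205.875)
tip at z [0.5360392  0.28640976 0.1375    ] collar [0.53835351 0.28426404 0.2205    ]
```

```bash
python3 - <<'E'
from h import *
p,Q=cur();plan(p,Q,np.array([.50,-.095,.265]),tool(-21,45),14,1)
E
```

```text
end err mm 0.5061428889218781 deg 0.06772058150358945
[-1.9, -0.5, -2.0, -1.32, 0.0, 1.32]
[-1.9, -0.4, -2.0, -1.32, 0.0, 1.32]
[-1.9, -0.3, -2.0, -1.32, 0.0, 1.32]
[-1.9, -0.2, -2.1, -1.32, 0.0, 1.32]
[-1.9, -0.2, -2.1, -1.32, 0.0, 1.32]
[-1.9, -0.1, -2.1, -1.32, 0.0, 1.32]
[-1.9, 0.0, -2.1, -1.32, 0.0, 1.32]
[-2.0, 0.1, -2.0, -1.32, 0.0, 1.32]
[-1.9, 0.2, -2.0, -1.32, 0.0, 1.32]
[-1.9, 0.3, -2.0, -1.32, 0.0, 1.32]
[-1.9, 0.4, -2.1, -1.32, 0.0, 1.32]
[-2.0, 0.5, -2.0, -1.32, 0.0, 1.32]
[-1.9, 0.6, -2.0, -1.32, 0.0, 1.32]
[-1.9, 0.7, -2.0, -1.32, 0.0, 1.32]
```

Emit:
{"api": "apply_moves", "payload": {
  "increments": [
    [[-1.9,-0.5,-2.0,-1.32,0,1.32,-1],[-1.9,-0.4,-2.0,-1.32,0,1.32,-1],[-1.9,-0.3,-2.0,-1.32,0,1.32,-1],[-1.9,-0.2,-2.1,-1.32,0,1.32,-1],[-1.9,-0.2,-2.1,-1.32,0,1.32,-1],[-1.9,-0.1,-2.1,-1.32,0,1.32,-1],[-1.9,0,-2.1,-1.32,0,1.32,-1],[-2.0,0.1,-2.0,-1.32,0,1.32,-1],[-1.9,0.2,-2.0,-1.32,0,1.32,-1],[-1.9,0.3,-2.0,-1.32,0,1.32,-1],[-1.9,0.4,-2.1,-1.32,0,1.32,-1],[-2.0,0.5,-2.0,-1.32,0,1.32,-1],[-1.9,0.6,-2.0,-1.32,0,1.32,-1],[-1.9,0.7,-2.0,-1.32,0,1.32,-1],[0,0,0,0,0,0,-1],[0,0,0,0,0,0,-1]]
  ]
}}

```text
time_s: 8.72
eef_pos: [0.5, -0.0942, 0.2651]
ee_rot: [-180.0, -45.0, 68.9]
force: [0.4, 0.8, -1.8]
opening: 0.137
finger_force: 58.6
```

```bash
python3 - <<'E'
from h import *
o=r.observe();print(o['joint_pos'],o['ee_rot'])
c=cal('wrist');np.savez('w3.npz',T=c['T']);im=r.grab_frame('wrist')[:,:,::-1];cv2.imwrite('pics/w3.png',im)
print(proj(c,[[.545,.0135,.1],[.58,0,.012]]))
cv2.imwrite('pics/w3b.png',cv2.convertScaleAbs(cv2.resize(im[140:350,200:480],(800,600),interpolation=cv2.INTER_CUBIC),alpha=1.3))
E
```

```text
[-35.09143243  17.47899397  -4.35811563  81.84357592  43.28946603
  70.49245312] [-179.96280271  -44.98858079   68.94995908]
[[288.17296903 211.89723223]
 [315.56770216 242.46563419]]
```

View pics/w3b.png

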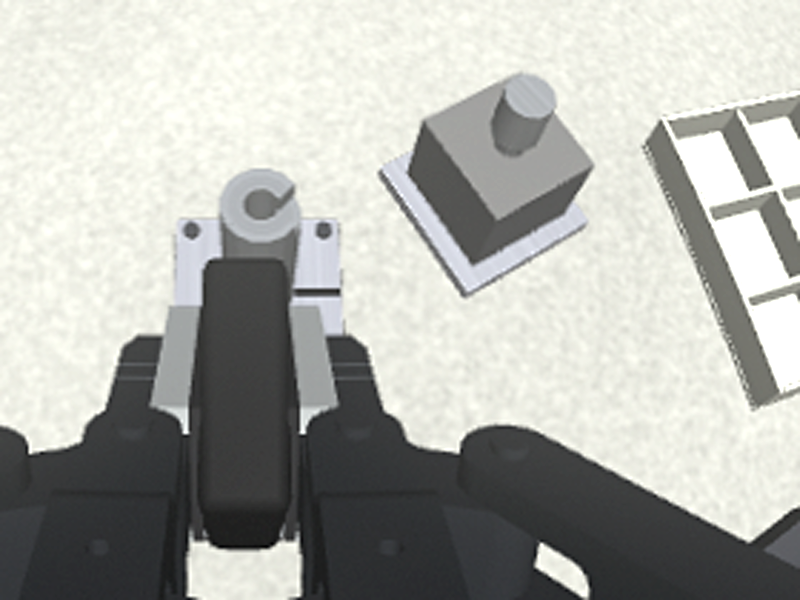

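Wrist crop: the mouth is at crop (260,205), the slot's dark upper wall at (268,195)–(294,186), and the foot line runs along (295–340,292). Fitting the fixture.

```bash
python3 - <<'E'
from h import *
c=cal('wrist');c['T']=np.load('w3.npz')['T']
k=280/800
f=lambda a:(np.array(a,float)+.5)*k-.5+[200,140]
g=lambda q:(q+.5-[200,140])/k-.5
ctr=f([(260,205.5)])[0];print('mouth from wrist',unproj(c,ctr,.1))
ph=np.deg2rad([180,90,0,270]);
# foot top corners far edge (+y side): (180,218),(341,218), line outer end (341,292), centre of rim
L=np.array([[0,0,100],[-40,40,12],[40,40,12],[40,0,12]])/1e3
x,e=fitpose([(c,L,np.vstack([ctr,f([(179,219),(340,218),(340,292.5)])]))],[.547,.014,-21]);print(x,e)
M=R.from_euler('z',x[2],degrees=True)
show=lambda P:g(proj(c,M.apply(np.array(P)/1e3)+[x[0],x[1],0])).round(0).tolist()
print('model',show(L*1e3));print('rim',show([[-16,0,100],[16,0,100],[0,16,100],[0,-16,100]]))
print('slot rim upper',show([[7,5,100],[15,6.5,100]]),'lower',show([[7,-5,100],[15,-6.5,100]]),'floor',show([[7,5,90],[15,6.5,90],[7,-5,90],[15,-6.5,90]]))
im=cv2.imread('pics/w3.png');u,v=ctr.astype(int);cv2.imwrite('pics/w3c.png',cv2.convertScaleAbs(cv2.resize(im[v-22:v+23,u-30:u+31],(793,585),interpolation=cv2.INTER_CUBIC),alpha=1.3))
E
```

```text
mouth from wrist [0.54770192 0.01285496 0.1       ]
[ 5.47833025e-01  1.27216467e-02 -2.16015150e+01] 0.5534081807973812
model [[260.0, 206.0], [176.0, 217.0], [340.0, 218.0], [343.0, 294.0]]
rim [[219.0, 205.0], [302.0, 206.0], [260.0, 170.0], [260.0, 243.0]]
slot rim upper [[279.0, 194.0], [299.0, 191.0]] lower [[279.0, 217.0], [300.0, 221.0]] floor [[278.0, 206.0], [298.0, 203.0], [278.0, 229.0], [298.0, 233.0]]
```

View pics/w3c.png

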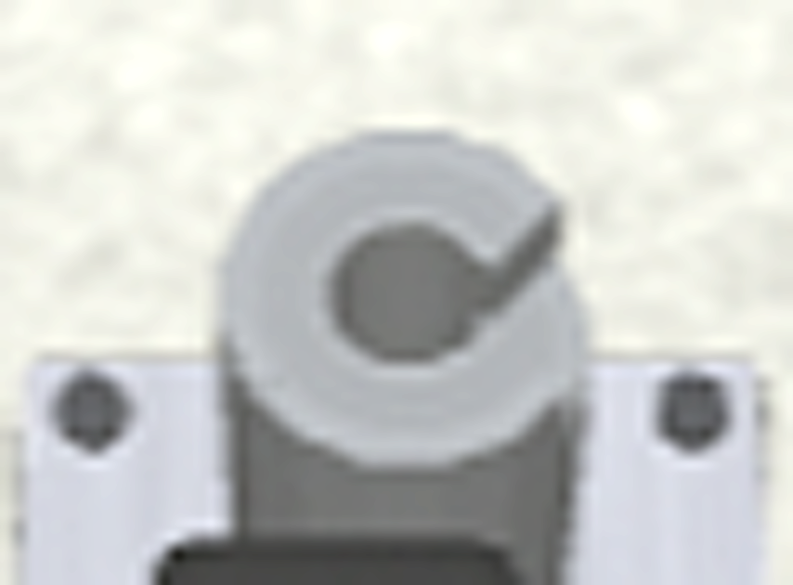

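The slot is symmetric about the foot line, so the tube is at (0.5478, 0.0128) with the slot at yaw −21.6°. Planning the hover.

```bash
python3 - <<'E'
from h import *
p,Q=cur();T=tool(-21.6,45);a=T.apply([0,0,1])
P=np.array([.5478,.0126,0])+a*.0187;P[2]=.232;print(P)
plan(p,Q,P,T,6,2);print('down 1cm in tool',T.inv().apply([0,0,-1]))
E
```

```text
[0.55266767 0.02489434 0.232     ]
end err mm 0.03820576261750758 deg 0.03244648506227621
[1.14, 0.11, 1.92, -0.08, 0.0, 0.07]
[1.14, 0.11, 1.92, -0.08, 0.0, 0.07]
[1.14, 0.1, 1.92, -0.08, 0.0, 0.07]
[1.14, 0.1, 1.92, -0.08, 0.0, 0.07]
[1.14, 0.09, 1.92, -0.08, 0.0, 0.07]
[1.14, 0.09, 1.92, -0.08, 0.0, 0.07]
down 1cm in tool [-7.07106781e-01  5.55111512e-17  7.07106781e-01]
```

Emit:
{"api": "apply_moves", "payload": {
  "increments": [
    [[0.57,0.06,0.96,-0.1,0,0.1,-1],[1.14,0.11,1.92,-0.1,0,0.1,-1],[1.14,0.11,1.92,-0.1,0,0.1,-1],[1.14,0.1,1.92,-0.1,0,0.1,-1],[1.14,0.1,1.92,0,0,0,-1],[1.14,0.09,1.92,0,0,0,-1],[0.57,0.03,0.96,0,0,0,-1],[0,0,0,0,0,0,-1],[0,0,0,0,0,0,-1]]
  ]
}}

```text
time_s: 9.9
eef_pos: [0.5529, 0.024, 0.2321]
ee_rot: [-180.0, -45.0, 68.4]
force: [-0.6, 0.2, -1.7]
opening: 0.129
finger_force: 58.5
```

```bash
python3 - <<'E'
from h import *
p,Q=cur();T=tool(-21.6,45);P=np.array([.5527,.0249,.232]);print('corr mm tool',Q.inv().apply(P-p)*1e3,(Q.inv()*T).as_rotvec(degrees=True))
print(r.observe()['force'])
def at(n,P,w=100,h=75):
    u=proj(cal(n),P)[0].astype(int);x,y=u-[w//2,h//2];print(n,x,y)
    im=r.grab_frame(n)[:,:,::-1];cv2.imwrite(f'pics/h_{n}.png',im)
    return cv2.resize(im[y:y+h,x:x+w],(800,600),interpolation=cv2.INTER_CUBIC)
P=np.array([.548,.0128,.12]);cv2.imwrite('pics/h.png',cv2.convertScaleAbs(at('scene',P),alpha=1.4))
print(proj(cal('scene'),[[.5478,.0128,.1],[.5478,.0128,.117]]))
E
```

```text
corr mm tool [ 0.42455452 -0.48304269  0.6169312 ] [-0.01413611  0.03198675  0.00658054]
[-0.59848397  0.16480904 -1.68398567]
scene 206 161
[[257.27946488 203.98520294]
 [256.77232212 199.26715888]]
```

View pics/h.png

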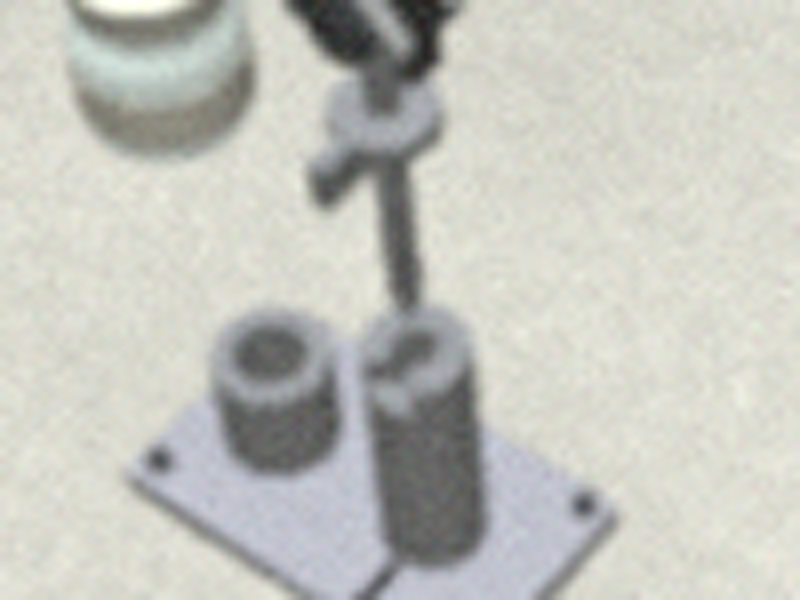

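The tip hangs just over the mouth, with tip (406,308) and mouth (415,348) in the crop matching the expected offset within about 1 mm. Applying the small correction, then descending.

Emit:
{"api": "apply_moves", "payload": {
  "increments": [
    [[0.04,-0.03,0.06,0,0,0,-1],[-0.35,0,0.35,0,0,0,-1],[-0.35,0,0.35,0,0,0,-1],[-0.35,0,0.35,0,0,0,-1],[-0.35,0,0.35,0,0,0,-1],[-0.35,0,0.35,0,0,0,-1],[-0.35,0,0.35,0,0,0,-1],[-0.35,0,0.35,0,0,0,-1],[0,0,0,0,0,0,-1]]
  ]
}}

```text
time_s: 11.08
eef_pos: [0.5528, 0.025, 0.1968]
ee_rot: [-179.9, -45.0, 68.4]
force: [-0.4, -0.4, -1.2]
opening: 0.133
finger_force: 58.5
```

Emit:
{"api": "apply_moves", "payload": {
  "increments": [
    [[-0.35,0,0.35,0,0,0,-1],[-0.5,0,0.5,0,0,0,-1],[-0.5,0,0.5,0,0,0,-1],[-0.5,0,0.5,0,0,0,-1],[-0.5,0,0.5,0,0,0,-1],[-0.5,0,0.5,0,0,0,-1],[-0.35,0,0.35,0,0,0,-1],[0,0,0,0,0,0,-1]]
  ]
}}

```text
time_s: 12.08
eef_pos: [0.5527, 0.025, 0.1515]
ee_rot: [-179.9, -45.0, 68.4]
force: [0.0, 0.1, -0.7]
opening: 0.132
finger_force: 58.5
```

Emit:
{"api": "apply_moves", "payload": {
  "increments": [
    [[-0.2,0,0.2,0,0,0,-1],[-0.2,0,0.2,0,0,0,-1],[-0.14,0,0.14,0,0,0,-1],[-0.1,0,0.1,0,0,0,-1],[-0.1,0,0.1,0,0,0,-1],[0,0,0,0,0,0,-1]]
  ]
}}

```text
time_s: 12.82
eef_pos: [0.5529, 0.0249, 0.1414]
ee_rot: [-180.0, -45.0, 68.4]
force: [-0.1, -0.5, -0.3]
opening: 0.133
finger_force: 58.5
```

Emit:
{"api": "apply_moves", "payload": {
  "increments": [
    [[-0.07,0,0.07,0,0,0,-1],[-0.07,0,0.07,0,0,0,-1],[-0.07,0,0.07,0,0,0,-1],[0,0,0,0,0,0,-1]]
  ]
}}

```text
time_s: 13.32
eef_pos: [0.5532, 0.025, 0.1401]
ee_rot: [179.9, -45.1, 68.4]
force: [-6.8, -3.3, 14.0]
opening: 0.129
finger_force: 61.0
```

Emit:
{"api": "apply_moves", "payload": {
  "increments": [
    [[-0.07,0,0.07,0,0,0,-1],[0,0,0,0,0,0,-1],[0,0,0,0,0,0,-1]]
  ]
}}

```text
time_s: 13.7
eef_pos: [0.5533, 0.0251, 0.1401]
ee_rot: [179.9, -45.2, 68.4]
force: [-10.1, -6.7, 21.9]
opening: 0.134
finger_force: 62.4
```

```bash
python3 - <<'E'
from h import *
o=r.observe();print(o['force'],o['moment'],o['eef_pos'])
def at(n,P,w=60,h=60):
    u=proj(cal(n),P)[0].astype(int);x,y=u-[w//2,h//2]
    im=r.grab_frame(n)[:,:,::-1];cv2.imwrite(f'pics/i_{n}.png',im)
    return cv2.resize(im[y:y+h,x:x+w],(600,600),interpolation=cv2.INTER_CUBIC)
cv2.imwrite('pics/i.png',cv2.convertScaleAbs(at('scene',[.548,.0128,.11]),alpha=1.4))
E
```

```text
[-10.13771472  -6.67983964  21.93316895] [1.07775448 1.03372048 1.03629949] [0.55333243 0.02507178 0.14009217]
```

View pics/i.png

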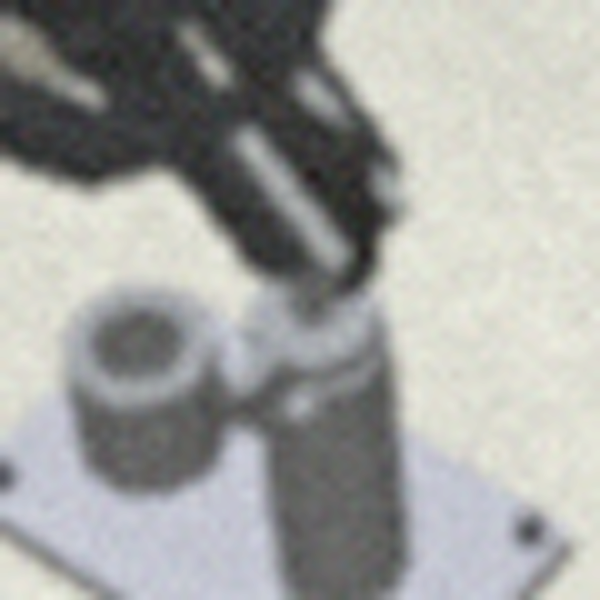

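```bash
python3 - <<'E'
from h import *
s=cal('scene');P0=[.548,.0128,.11];u0=proj(s,P0)[0].astype(int)-30
d=np.array([258.9-.4,203.0])-proj(s,[[.5478,.0128,.1]])[0];print('offset',d)
M=R.from_euler('z',-21.6,degrees=True)
def S(L,yaw=-21.6):
    M=R.from_euler('z',yaw,degrees=True)
    return ((proj(s,M.apply(np.array(L,float)/1e3)+[.5478,.0128,0])+d-u0)*10+5).round(0).tolist()
print('rim c',S([[0,0,100]]),'slot rim',S([[15,6.5,100],[15,-6.5,100]]),'floor out',S([[15,6.5,90],[15,-6.5,90]]),'floor in',S([[7,5,90],[7,-5,90]]))
for z in(0,7):print('key low/high outer, collar c, dz',z,S([[27,3,93+z],[27,-3,93+z],[27,3,108+z],[27,-3,108+z],[0,0,108+z],[0,15,100+z],[0,-15,100+z],[15,0,100+z]]))
E
```

```text
offset [ 1.22053512 -0.98520294]
rim c [[330.0, 325.0]] slot rim [[309.0, 382.0], [264.0, 354.0]] floor out [[312.0, 409.0], [268.0, 381.0]] floor in [[330.0, 383.0], [296.0, 361.0]]
key low/high outer, collar c, dz 0 [[264.0, 428.0], [243.0, 415.0], [258.0, 388.0], [238.0, 374.0], [328.0, 303.0], [382.0, 357.0], [279.0, 293.0], [286.0, 368.0]]
key low/high outer, collar c, dz 7 [[261.0, 409.0], [241.0, 396.0], [256.0, 368.0], [235.0, 355.0], [326.0, 283.0], [380.0, 338.0], [276.0, 274.0], [284.0, 349.0]]
```

At contact the TCP height of 0.1401 puts the tip at 0.0251, so the collar underside is at 0.1001, right on the rim. A key resting on the rim would have stopped 7 mm higher. The picture agrees: the key end is at about (245,415), where the model puts it when seated (243,415). Drawing out.

Emit:
{"api": "apply_moves", "payload": {
  "increments": [
    [[0.14,0,-0.14,0,0,0,-1],[0.3,0,-0.3,0,0,0,-1],[0.5,0,-0.5,0,0,0,-1],[0.6,0,-0.6,0,0,0,-1],[0.7,0,-0.7,0,0,0,-1],[0.7,0,-0.7,0,0,0,-1],[0.7,0,-0.7,0,0,0,-1],[0.7,0,-0.7,0,0,0,-1],[0.7,0,-0.7,0,0,0,-1],[0.7,0,-0.7,0,0,0,-1],[0.7,0,-0.7,0,0,0,-1],[0.7,0,-0.7,0,0,0,-1],[0.7,0,-0.7,0,0,0,-1],[0.5,0,-0.5,0,0,0,-1],[0.3,0,-0.3,0,0,0,-1],[0,0,0,0,0,0,-1]]
  ],
  "newtons": 90
}}

```text
time_s: 15.75
eef_pos: [0.553, 0.0249, 0.2599]
ee_rot: [180.0, -45.0, 68.4]
force: [0.2, 0.8, -2.6]
opening: 0.128
finger_force: 87.5
```

```bash
python3 - <<'E'
from h import *
o=r.observe();print(o['force'],o['opening'],o['joint_pos'])
p,Q=cur();g=p-Q.apply([0,0,.0187]);print(p,g)
# final: d=tip direction. In tool frame gauge z axis:
T=tool(-21.6,45);gz=T.inv().apply([0,0,1]);gx=T.inv().apply(R.from_euler('z',-21.6,degrees=True).apply([1,0,0]));print(gz,gx)
c=np.array([.5525,-.2635])
# refine plate in top view (white face threshold centroid)
im=cv2.imread('pics/top0.png',0);roi=im[180:250,360:435]
_,b=cv2.threshold(roi,0,255,cv2.THRESH_OTSU);n,l,st,ce=cv2.connectedComponentsWithStats(b)
print(st.tolist(),ce.tolist())
E
```

```text
[ 0.16514903  0.80800513 -2.55693729] 0.1284907119465273 [-20.47281656  13.10575095 -10.67723449  65.09710709  44.96324688
  91.58059185]
[0.55304223 0.02494291 0.25987936] [0.54817805 0.0126536  0.27310821]
[ 7.07106781e-01 -5.55111512e-17 -7.07106781e-01] [-6.02652165e-19  1.00000000e+00 -1.31584154e-16]
[[0, 0, 75, 70, 3972], [15, 17, 45, 36, 1278]] [[36.90558912386707, 34.445367573011076], [37.29342723004695, 34.6697965571205]]
```

```bash
python3 - <<'E'
from h import *
p,Q=cur();T=R.from_euler('x',-90,degrees=True)*tool(0,45);a=T.apply([0,0,1]);print(a)
G=np.array([.554,-.136,.30]);P=G+a*.0187
plan(p,Q,P,T,16,1);print('down/10mm',T.inv().apply([0,0,-1]))
s=cal('scene');im=cv2.imread('pics/scene0.png',0);roi=im[175:235,115:195]
_,b=cv2.threshold(roi,0,255,cv2.THRESH_OTSU);n,l,st,ce=cv2.connectedComponentsWithStats(b);print(st.tolist(),ce.tolist())
print(unproj(cal('top'),(397.3,214.7),.015),unproj(s,(156,205),.015))
E
```

```text
[ 0.         -0.70710678 -0.70710678]
end err mm 0.5947562336569944 deg 0.04203262769633489
[-0.6, 0.4, -0.8, -0.0, -5.55, -1.5]
[-0.7, 0.4, -0.8, -0.0, -5.55, -1.5]
[-0.8, 0.4, -0.7, -0.0, -5.55, -1.5]
[-0.8, 0.3, -0.6, -0.0, -5.55, -1.5]
[-0.9, 0.3, -0.5, -0.0, -5.55, -1.5]
[-1.0, 0.3, -0.5, -0.0, -5.55, -1.5]
[-1.0, 0.3, -0.4, -0.0, -5.55, -1.5]
[-1.0, 0.3, -0.3, -0.0, -5.55, -1.5]
[-1.1, 0.2, -0.1, -0.0, -5.55, -1.5]
[-1.1, 0.2, -0.0, -0.0, -5.55, -1.5]
[-1.1, 0.2, 0.1, -0.0, -5.55, -1.5]
[-1.1, 0.1, 0.1, -0.0, -5.55, -1.5]
[-1.0, 0.1, 0.3, -0.0, -5.55, -1.5]
[-1.0, 0.1, 0.3, -0.0, -5.55, -1.5]
[-1.0, 0.0, 0.5, -0.0, -5.55, -1.5]
[-1.0, 0.1, 0.5, -0.0, -5.55, -1.5]
down/10mm [0.70710678 0.         0.70710678]
[[7, 8, 67, 48, 562], [0, 0, 80, 60, 2974], [12, 10, 56, 40, 1264]] [[41.879003558718864, 35.93950177935943], [38.995965030262276, 28.503698722259582], [39.62816455696203, 28.981012658227847]]
[ 0.55335835 -0.26202222  0.015     ] [ 0.55832328 -0.2561647   0.015     ]
```

Emit:
{"api": "apply_moves", "payload": {
  "increments": [
    [[-0.6,0.4,-0.8,0,-5.55,-1.5,-1],[-0.7,0.4,-0.8,0,-5.55,-1.5,-1],[-0.8,0.4,-0.7,0,-5.55,-1.5,-1],[-0.8,0.3,-0.6,0,-5.55,-1.5,-1],[-0.9,0.3,-0.5,0,-5.55,-1.5,-1],[-1.0,0.3,-0.5,0,-5.55,-1.5,-1],[-1.0,0.3,-0.4,0,-5.55,-1.5,-1],[-1.0,0.3,-0.3,0,-5.55,-1.5,-1],[-1.1,0.2,-0.1,0,-5.55,-1.5,-1],[-1.1,0.2,0,0,-5.55,-1.5,-1],[-1.1,0.2,0.1,0,-5.55,-1.5,-1],[-1.1,0.1,0.1,0,-5.55,-1.5,-1],[-1.0,0.1,0.3,0,-5.55,-1.5,-1],[-1.0,0.1,0.3,0,-5.55,-1.5,-1],[-1.0,0,0.5,0,-5.55,-1.5,-1],[-1.0,0.1,0.5,0,-5.55,-1.5,-1],[0,0,0,0,0,0,-1],[0,0,0,0,0,0,-1]]
  ]
}}

```text
time_s: 18.0
eef_pos: [0.5543, -0.1487, 0.2868]
ee_rot: [180.0, 44.8, 90.0]
force: [0.1, -0.5, -1.3]
opening: 0.129
finger_force: 87.6
```

```bash
python3 - <<'E'
from h import *
o=r.observe();print(o['force'],o['opening'],o['joint_pos'])
c=cal('wrist');im=r.grab_frame('wrist');cv2.imwrite('pics/p.png',im[:,:,::-1])
q=proj(c,[[.554,-.262,.015],[.604,-.327,.015],[.604,-.197,.015],[.504,-.197,.015],[.504,-.327,.015]]);print(q.round())
print('scene',unproj(cal('scene'),(154.63,203.98),.015))
p,Q=cur();T=R.from_euler('x',-90,degrees=True)*tool(0,45);a=T.apply([0,0,1])
P=np.array([.554,-.136,.1155])+a*.0187;print('rem tool cm',Q.inv().apply(P-p)*100,(Q.inv()*T).as_rotvec(degrees=True))
E
```

```text
[ 0.06166869 -0.54239028 -1.32948546] 0.12944817841674522 [  6.96092645  19.28762224   2.09603485  79.66515453 -44.4292653
  99.74837111]
[[285.  83.]
 [320. 119.]
 [329.  41.]
 [240.  41.]
 [249. 119.]]
scene [ 0.55632706 -0.26096771  0.015     ]
rem tool cm [13.02143155 -0.04563461 13.12809606] [ 0.02818313 -0.13435078 -0.02209287]
```

Emit:
{"api": "apply_moves", "payload": {
  "increments": [
    [[0.6,0.05,0.6,0,-0.1,0,-1],[1.3,0,1.3,0,0,0,-1],[1.3,0,1.3,0,0,0,-1],[1.3,0,1.3,0,0,0,-1],[1.3,0,1.3,0,0,0,-1],[1.3,0,1.3,0,0,0,-1],[1.3,0,1.3,0,0,0,-1],[1.3,0,1.3,0,0,0,-1],[1.3,0,1.3,0,0,0,-1],[1.3,0,1.3,0,0,0,-1],[0.5,0,0.4,0,0,0,-1],[0.36,0,0.29,0,0,0,-1],[0,0,0,0,0,0,-1],[0,0,0,0,0,0,-1],[0,0,0,0,0,0,-1]]
  ]
}}

```text
time_s: 19.92
eef_pos: [0.5549, -0.1481, 0.1026]
ee_rot: [180.0, 45.1, 90.0]
force: [-0.4, -0.1, -1.5]
opening: 0.127
finger_force: 87.7
```

```bash
python3 - <<'E'
from h import *
o=r.observe();print(o['force'],o['joint_velocities'].round(2))
p,Q=cur();T0=tool(0,45);gz=Q.apply(T0.inv().apply([0,0,1]));g=p-Q.apply([0,0,.0187]);print('grasp',g,'gauge z',gz,'tip',g-gz*.1275)
# rod line from images: difference against the first pictures
for n in('scene','top'):
    im=r.grab_frame(n)[:,:,::-1];cv2.imwrite(f'pics/f_{n}.png',im)
    c=cal(n);d=cv2.absdiff(im,cv2.imread(f'pics/{n}0.png')).max(2)
    A,B=[proj(c,g-gz*s)[0] for s in(.0,.1275)];u=(B-A)/np.linalg.norm(B-A);v=np.array([-u[1],u[0]])
    print(n,'tip px pred',B.round(1),'px/mm',np.linalg.norm(B-A)/127.5)
    for s in(.065,.075,.08,.09,.1,.11,.12,.125,.129,.133,.14):
        m=proj(c,g-gz*s)[0];t=np.arange(-6,7)
        print(int(s*1e3),[int(d[tuple(np.round(m+v*k)[::-1].astype(int))]) for k in t])
E
```

```text
[-0.37117433 -0.14095564 -1.53846182] [-0.04  0.08 -0.06 -0.08 -0.11 -0.  ]
grasp [ 0.55489235 -0.13483669  0.11575551] gauge z [-7.45615115e-04  9.99998659e-01 -1.45819748e-03] tip [ 0.55498742 -0.26233651  0.11594143]
scene tip px pred [142.5 176.8] px/mm 0.40989301286908303
65 [24, 13, 5, 7, 32, 36, 33, 32, 16, 3, 11, 14, 13]
75 [16, 7, 12, 6, 34, 39, 33, 30, 14, 5, 11, 11, 12]
80 [18, 14, 14, 12, 17, 38, 40, 24, 16, 6, 15, 11, 12]
90 [12, 22, 19, 7, 26, 47, 33, 20, 15, 6, 12, 14, 11]
100 [12, 15, 18, 8, 25, 42, 41, 35, 23, 8, 18, 13, 11]
110 [11, 14, 15, 6, 35, 56, 36, 33, 25, 2, 15, 14, 20]
120 [14, 9, 15, 7, 29, 48, 38, 37, 16, 3, 3, 15, 14]
125 [13, 11, 15, 14, 3, 25, 36, 28, 5, 9, 15, 14, 14]
129 [16, 16, 15, 16, 9, 9, 13, 12, 4, 11, 14, 14, 15]
133 [12, 13, 13, 16, 11, 15, 10, 11, 17, 13, 11, 17, 9]
140 [13, 8, 11, 11, 20, 15, 11, 13, 17, 11, 15, 13, 15]
top tip px pred [408.6 207.1] px/mm 0.4137965190398664
65 [22, 22, 20, 13, 4, 19, 27, 26, 12, 11, 19, 21, 22]
75 [23, 21, 20, 16, 1, 17, 25, 22, 8, 12, 20, 21, 22]
80 [23, 23, 21, 16, 2, 15, 25, 23, 9, 12, 21, 21, 22]
90 [23, 23, 22, 21, 13, 4, 20, 25, 24, 8, 13, 21, 21]
100 [21, 23, 21, 21, 12, 6, 17, 20, 16, 4, 13, 20, 21]
110 [23, 23, 22, 20, 10, 9, 26, 30, 29, 9, 13, 22, 23]
120 [23, 22, 22, 21, 12, 6, 24, 26, 22, 4, 14, 22, 23]
125 [22, 23, 23, 21, 15, 8, 8, 15, 7, 9, 19, 22, 23]
129 [22, 23, 23, 23, 21, 15, 4, 2, 4, 15, 21, 23, 23]
133 [22, 22, 23, 23, 23, 22, 21, 20, 21, 23, 23, 23, 23]
140 [21, 22, 23, 23, 23, 23, 23, 22, 23, 23, 23, 23, 23]
```

The rod lies along the predicted level line and ends at the predicted tip in both views, about 101 mm above the plate centre. Handing in.

```bash
python3 -c "
from plant import r
print(r.job_done())"
```

```text
the job is handed in; nothing more can be done
None
```

The job is handed in (no verdict returned): the gauge was keyed into the slot until its collar met the rim, drawn right out, and is held level and still with its tip about 101 mm above the middle of the reading plate, by my measurements.

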